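# Nip a bridge girder to its line with tweezers and hold it

### The arm

A 7-joint arm with a two-finger parallel gripper is mounted at the origin on the work surface. World frame = base frame: x ahead of the robot, y to its left, z up, the work surface at z = 0. Lengths are in mm, angles in rad, forces in N, time in s.
With the tool pointing down it reaches from about 400 to 875 mm from the base axis. Payload 4.4 kg.
Tool frame: the origin (TCP) lies midway between the tips of the shut fingers; the grasp point (between the pads) lies 19 mm behind it; z points along the fingers, y is the line along which they close (so a half turn about z gives the same grasp; the last joint's range is limited). The gripper opens to 85 mm and grips with 20 to 120 N. Pads are 22 mm wide; open, the fingers measure 114 mm over their backs; the gripper's body (76 mm by 85 mm) begins 54 mm behind the grasp point. The pads swing forward as they close: fully open they stand 13 mm farther back than shut.
Start: joints at [1.053, 0.628, 0.038, 1.517, -0.027, 0.996, -0.02], TCP at [283.809, -584.782, 231.313] pointing down, gripper open.
Joint ranges: [-3.06, 3.06], [-0.37, 2.12], [-1.25, 1.32], [0.18, 2.47], [-1.1, 4.24], [0.23, 1.98], [-2.94, 2.94]. Speed limits (rad/s): [2.57, 2.57, 3.14, 3.14, 3.14, 3.14, 3.14].

### API

Orientations are given as [roll, pitch, yaw] about the fixed x, y, z axes, in that order (R = Rz(yaw) Ry(pitch) Rx(roll)).
In Python, from cell import ctrl, get_image, get_calibration gives the robot as it stands.
- The arm moves only by the shell command python3 -m creep 'ROWS'. ROWS is JSON, a list of rows, each an object of numbers: "dx", "dy", "dz": the shift along the world's x, y, z normalised to -1 to 1, where 1 is 0.4 m; "rx", "ry", "rz": the turn, a rotation vector about the world's x, y, z normalised to -1 to 1, where 1 is 2 pi rad; "grip": the closure, from -1 (fully open) to 1 (shut). A call has exactly 5 rows; each row is the pose to reach, as a shift and turn from the pose commanded when the call began, turning the shorter way round; what a row does not reach only later rows make up. A row lasts 1/8 s, in which the tool goes at most 62.5 mm and 10.7 degrees, less where a joint would pass 70% of its speed; a pose out of reach is approached as far as the arm can. A call with a number of a shift or a turn outside -1 to 1 is refused whole. A call with a gripper value outside its range is refused whole. The fingers move at their own pace and stop on an object; the grip force is fixed at half the most. Time passes only in rows, so rows that repeat a pose let the fingers close, or fill a call up. It gives the time, the measured TCP pose, the force, the opening and the grip force at its end, in the units of the state.
- ctrl.read_state(): the state, without advancing time (a new reading comes with each control period).
- get_image(name): name is "scene" or "side" or "wrist"; returns the picture (400x640x3 uint8, red, green, blue); there is no depth.
- get_calibration(name): a dict with "mtx" (3x3 intrinsics, pixels), "distortion" ([k1, k2, p1, p2, k3] as OpenCV has them; the pictures are not rectified), "world_from_camera" (4x4, takes a point from camera to world coordinates). Camera axes: x right, y down, z forward; pixel columns grow to the right and rows downward; lengths in mm; the calibration is good to about 2 mm. A picture is of the moment at which its call begins: read the wrist's pose just before it. get_calibration takes no time and is no camera call; for the wrist camera it gives the pose at the moment of the call.
- ctrl.finish_job(): hands the job in; it is judged then, once.
The state is a dict: "clock": time; "qpos": joint angles; "qd": joint speeds; "tau": joint torques, N m; "eef_pos": TCP position; "tool_rot": TCP orientation; "force": force on the tool from outside, world axes, zero at the start; "torque": the same for the moment, N m; "width": finger opening in mm; "gripper_force": force on a finger pad.
Only numpy, scipy, OpenCV 4.12 (cv2) and the standard library are available. Lean on these libraries where they do the work, as an engineer would, in place of code of your own. Each camera call takes 0.05 s, during which the arm holds its last target. There are 200 camera calls.

### The job

A model bridge span is being glued up upside down on the plywood block: one girder is already fast on its scribed line, the other still stands outside its line. Pick up the long tweezers, bring their tips astride the two girders near mid-span, and squeeze gently until the loose girder's outer face is on its line, without pushing it past; touch the span with nothing but the tweezers and leave everything else on the table as it is. Finish holding it: the tweezers still squeezed in the gripper, off the table, their tips on both girders and the gap kept steady while the glue grabs.

Things in the scene. Friction and masses are not known exactly. Their poses are not given: they have to be found in the camera images.
- tweezers: long stainless tweezers, 185 mm, lying on their side, 10 mm tall. Origin: midway between the blades at the middle of the finger flats (serrated, 40 mm long, 10 mm tall), on the underside; x to the tips, z up, y the way they open. Over the flats they are 36.6 mm at rest, 25.1 mm at a tip gap of 16 mm. Blades 2.5 mm thick. 40 g, balanced at the flats' middle
- blade_left (a joint): turn of the +y blade (rad) about its pivot in the bow end, 88 mm behind the flats' middle; 0 at rest, grows as it is squeezed. Each blade has its own spring: a tip moves 1.91 times as far as the flat; a flat takes about 0.7 N per mm taken off the width over both flats (8 N at a tip gap of 16 mm, 3.3 N at 29), some 1.5 N more while the girder is pushed. 0.065 is a 16 mm gap
- blade_right (a joint): the same for the -y blade
- tip_left (a point): middle of the inner face of the flat spade tip of the +y blade, 80 mm ahead of the tweezers' origin, 5 mm above their underside. The tip is 17 mm long and 6 mm tall (2 to 8 mm above the underside) and stands nearest the middle: the blade behind it clears the girder by 2 mm
- tip_right (a point): the same point on the -y blade; the tip gap is the distance between the two points, 38 mm at rest
- work_block: plywood block 90 x 60 mm, 45 mm tall, fixed, with the bridge deck pinned on top: a white sheet 74 x 34 mm, 3 mm thick, its top 48 mm above the table; origin at the centre of the block's underside, x along the span. At each start the end of the span at -x faces roughly towards the robot
- span_mid (a point): point on the deck's top face at the middle of the span, midway between the two scribed lines; axes as the block's. The lines run along x at y = +8 and y = -8 mm (16 mm apart), and mark the outer faces of the finished girders
- fixed_girder: grey girder, 64 mm long (x), 4 mm wide over its flanges, 12 mm tall, fast on the deck, its outer face on the line at y = -8 mm; origin at the centre of its foot
- loose_girder (a joint): the other grey girder, the same size, standing on the deck parallel to the first and sliding only in y on tabs in two cross slots, with about 0.8 N of drag; it stays where it is pushed. Value in m: 0 when its outer face is on its line (y = +8 mm), positive while it stands outside the line; 0.0035 to 0.0055 at the start
- girder_face (a point): middle of the loose girder's outer face, 6 mm above the deck; y grows outward
- paint_near: bystander: dropper paint bottle, 25 mm across, 62 mm tall, standing between the tweezers and the block; origin at the centre of its underside
- paint_far: bystander: another such dropper bottle, 25 mm across, 62 mm tall, beyond the block; origin at the centre of its underside
- glue: bystander: white glue bottle, 36 mm across, 95 mm tall, standing near the right edge of the mat; origin at the centre of its underside
- loco: bystander: small model locomotive, 68 x 26 x 34 mm, standing at the back; origin at the centre of its underside
- steel_rule: bystander: flat steel rule, 155 x 19 x 2 mm, lying to the left of the tweezers; origin at the centre of its underside, x along it
- needle_file: bystander: needle file with black handle, 140 mm long, 10 mm thick, lying nearest the robot; origin near its middle on the underside, x along it towards the blade's end
- parts_tray: bystander: shallow black tray of spare girders, 95 x 65 x 16 mm, at the back right; origin at the centre of its underside
- paper_cup: bystander: white paper cup, 72 mm across, 90 mm tall, at the left; origin at the centre of its underside
Mind the look-alikes: they are no part of the job. Of the things like the tweezers, leave any that is turquoise; of the rest the smaller one is meant.

How it is judged (in metres and radians):
On the way, in this order (a step that is already met when the one before it is completed fails the run):
1. the tweezers are picked up clear of the table (contact force between the fingers and tweezers above 1 N and height (world z) of tweezers above 0.035 m), for 0.2 s.
2. with the tips near mid-span the loose girder is nipped to its line and held there a second (all of step 1 and value of joint loose_girder between -0.0018 and 0.0018 m and distance between tip_left and tip_right between 0.0138 and 0.0182 m and contact force between tweezers and loose_girder above 0.15 N and contact force between tweezers and fixed_girder above 0.15 N and x of tip_left in the frame of span_mid between -0.022 and 0.022 m and x of tip_right in the frame of span_mid between -0.022 and 0.022 m and z of tip_left in the frame of span_mid between 0 and 0.012 m and z of tip_right in the frame of span_mid between 0 and 0.012 m), for 1 s.
At the end, for the whole second after the job is handed in: The gripper holds the tweezers squeezed, their origin over 35 mm above the table; the tips are beside both girders, touching them within 22 mm of mid-span; tip gap 16 mm within 2.2 mm; the loose girder's outer face within 1.8 mm of its line; all at rest (all of step 2 and linear speed of tweezers below 0.01 m/s and velocity of joint loose_girder between -0.002 and 0.002 m/s); the arm keeps its last pose, push and grip.
It fails at once if the loose girder is pushed more than 3 mm past its line (value of joint loose_girder below -0.003 m).
It fails at once if the girders are squeezed hard (over 12 N) (contact force between tweezers and loose_girder above 12 N or contact force between tweezers and fixed_girder above 12 N).
It fails at once if the robot itself touches the span or its block (contact force between any of the fingers, the arm and work_block above 0.5 N).
It fails at once if something else on the table is moved more than 20 mm (distance of any of paint_near, paint_far, glue, loco, steel_rule, needle_file, parts_tray, paper_cup from where it was at the start of the episode above 0.02 m).
It also fails if it takes over 54 s, if anything falls off the work surface, if the arm or the gripper's body presses on something with over 40 N, if the wrist force passes 120 N, or if a joint passes its speed limit or range.

## Working session

There is one attempt and no reset: what is moved stays moved. The work goes in short steps, Python scripts to look and compute and a shell command to move; the robot and the scene stay as the last step left them, time stands still between calls to the robot, and variables do not carry over. Pictures are saved under pics/ and viewed, at most 10 in all, crops included, and the job is handed in when it is done.

```bash
mkdir -p pics; ls; cat > h.py <<'E'
import numpy as np, cv2
from cell import ctrl, get_image, get_calibration
def snap(n,f):
    c=get_calibration(n); im=get_image(n)[:,:,::-1].copy(); cv2.imwrite('pics/'+f+'.png',im)
    np.savez('pics/'+f+'.npz',**{k:np.array(v) for k,v in c.items()}); return im,c
def load(f): return cv2.imread('pics/'+f+'.png'),dict(np.load('pics/'+f+'.npz'))
def ray(c,px):
    p=cv2.undistortPoints(np.array(px,float).reshape(-1,1,2),np.array(c['mtx']),np.array(c['distortion'])).reshape(-1,2)
    T=np.array(c['world_from_camera']); d=np.c_[p,np.ones(len(p))]@T[:3,:3].T
    return T[:3,3],d
def onz(c,px,z):
    o,d=ray(c,px); return o+d*((z-o[2])/d[:,2])[:,None]
def proj(c,P):
    T=np.linalg.inv(np.array(c['world_from_camera']))
    r,_=cv2.Rodrigues(T[:3,:3]); return cv2.projectPoints(np.array(P,float).reshape(-1,1,3),r,T[:3,3],np.array(c['mtx']),np.array(c['distortion']))[0].reshape(-1,2)
E
python3 - <<'E'
from h import *
for n in('scene','side'): 
    im,c=snap(n,n+'0'); print(n,np.round(c['world_from_camera'],2).tolist(),np.round(c['mtx'],0).tolist())
print(ctrl.read_state())
E
```

```text
pics
scene [[0.31, 0.63, -0.71, 1180.19], [0.95, -0.19, 0.25, -164.73], [0.02, -0.75, -0.66, 689.3], [0.0, 0.0, 0.0, 1.0]] [[368.0, 0.0, 318.0], [0.0, 368.0, 205.0], [0.0, 0.0, 1.0]]
side [[-1.0, -0.05, 0.06, 422.94], [-0.07, 0.5, -0.86, 1105.51], [0.02, -0.86, -0.5, 705.91], [0.0, 0.0, 0.0, 1.0]] [[438.0, 0.0, 326.0], [0.0, 438.0, 199.0], [0.0, 0.0, 1.0]]
{'clock': 0.1, 'qpos': array([ 1.05320283,  0.62924059,  0.03842579,  1.51827431, -0.02698999,
        0.99633912, -0.01999462]), 'qd': array([-0.00231243, -0.00144739, -0.00117728, -0.00104067,  0.00011749,
        0.00019698, -0.00170379]), 'tau': array([ 3.27952177e-03, -5.64537191e+01,  1.23036873e+00, -1.93974423e+01,
        1.12415152e-02,  5.39901783e-03,  1.16775479e-05]), 'eef_pos': array([ 283.55974345, -584.24724543,  230.48716021]), 'tool_rot': array([-3.13984870e+00,  1.46709081e-05,  4.51819544e-01]), 'force': array([ 0.54559181, -0.88631704, -1.14510332]), 'torque': array([ 0.0299196 , -0.00153447, -0.03991697]), 'gripper_force': 0.0, 'width': 85.50195986225668}
```

View pics/scene0.png

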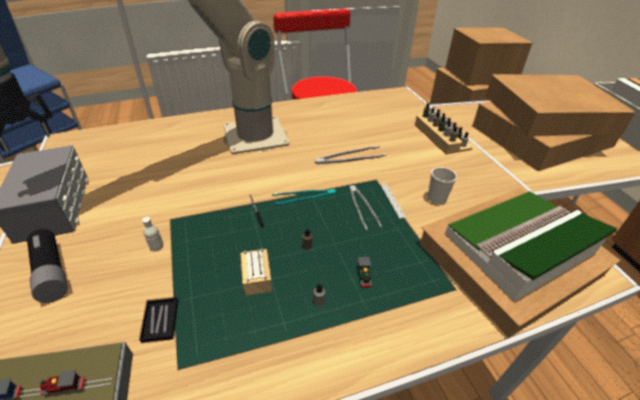

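View pics/side0.png

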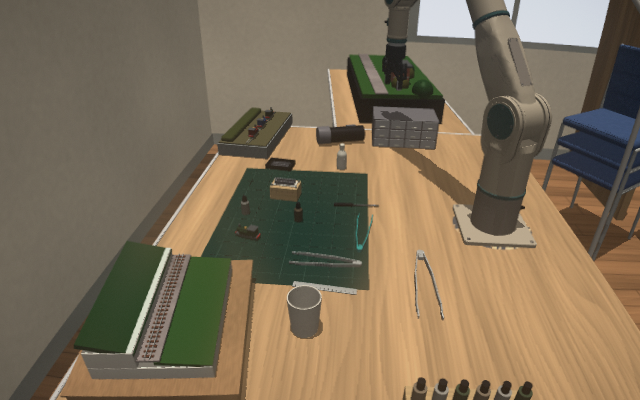

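The scene view shows three tweezers-like things: steel ones on the mat at (365,206), turquoise ones at (305,195), and steel ones on the wood at (350,155). In the side view they are at (325,258), (364,232) and (428,285). I'll measure both steel ones and look at a crop.

```bash
python3 - <<'E'
from h import *
im,c=load('scene0'); i2,c2=load('side0')
for n,p in(('mat',[(352,188),(369,226),(380,225)]),('wood',[(318,161),(380,149),(384,155)])):
    print(n,onz(c,p,5).round(0).tolist())
for n,p in(('mat',[(361,262),(293,252),(291,262)]),('wood',[(421,255),(418,316),(440,316)])):
    print(n,onz(c2,p,5).round(0).tolist())
print('block',onz(c,[(257,265)],48).round(0), onz(c2,[(286,184)],48).round(0))
a=cv2.resize(im[170:310,225:405],None,fx=4.4,fy=4.2,interpolation=2)[:, :790]
cv2.imwrite('pics/c1.png',a)
E
```

```text
mat [[398.0, 216.0, 5.0], [562.0, 198.0, 5.0], [567.0, 228.0, 5.0]]
wood [[233.0, 163.0, 5.0], [224.0, 392.0, 5.0], [262.0, 389.0, 5.0]]
mat [[388.0, 212.0, 5.0], [568.0, 187.0, 5.0], [567.0, 229.0, 5.0]]
wood [[230.0, 168.0, 5.0], [260.0, 394.0, 5.0], [211.0, 390.0, 5.0]]
block [[ 641. -116.   48.]] [[ 631. -108.   48.]]
```

View pics/c1.png

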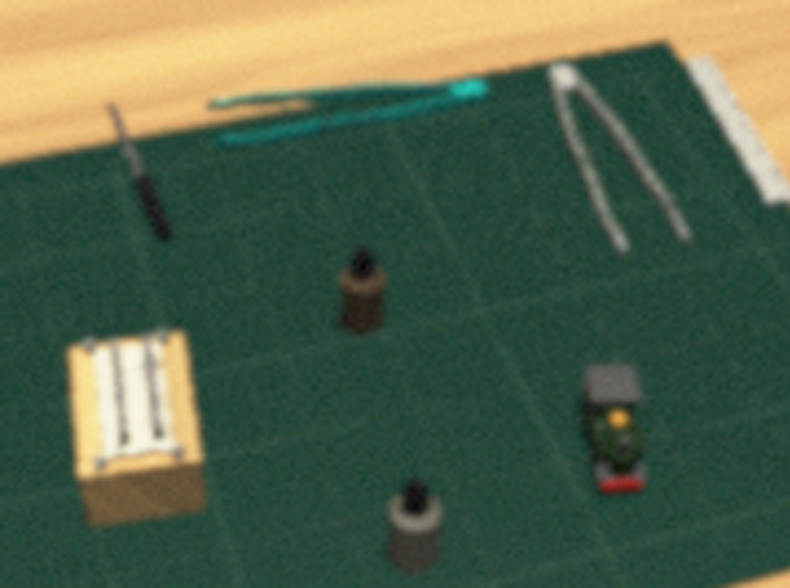

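The mat tweezers measure about 180 mm, against about 230 mm for the wood pair, and they aren't turquoise. So my choice is the ones at (365,206): bow near (392,214), tips toward +x. The crop also shows the block with both girders at about (257,265) in the scene view. I'll look at the block from above on the way.

```bash
python3 -m creep '[{"dx":0.35,"dy":0.6,"dz":0,"rz":-0.074},{"dx":0.35,"dy":0.6,"dz":0,"rz":-0.074},{"dx":0.35,"dy":0.6,"dz":0,"rz":-0.074},{"dx":0.35,"dy":0.6,"dz":0,"rz":-0.074},{"dx":0.35,"dy":0.6,"dz":0,"rz":-0.074}]'
python3 -m creep '[{"dx":0.3,"dy":0.58},{"dx":0.3,"dy":0.58},{"dx":0.3,"dy":0.58},{"dx":0.3,"dy":0.58},{"dx":0.3,"dy":0.58}]'
python3 - <<'E'
from h import *
s=ctrl.read_state(); print(s['eef_pos'],s['tool_rot'],s['clock'],s['force'])
im,c=snap('wrist','w1'); print(np.round(c['world_from_camera'],2).tolist(),np.round(c['mtx'],0).tolist(), proj(c,[[636,-112,48]]))
E
```

```text
[ 283.55974345 -584.24724543  230.48716021] [-3.13984870e+00  1.46709081e-05  4.51819544e-01] 0.1 [ 0.54559181 -0.88631704 -1.14510332]
[[0.44, -0.86, -0.26, 347.65], [-0.9, -0.42, -0.12, -552.2], [-0.0, 0.28, -0.96, 373.76], [0.0, 0.0, 0.0, 1.0]] [[334.0, 0.0, 320.0], [0.0, 334.0, 196.0], [0.0, 0.0, 1.0]] [[ 133.24155372 -169.09824845]]$[0]: bad value
$[0]: bad value
```

View pics/w1.png

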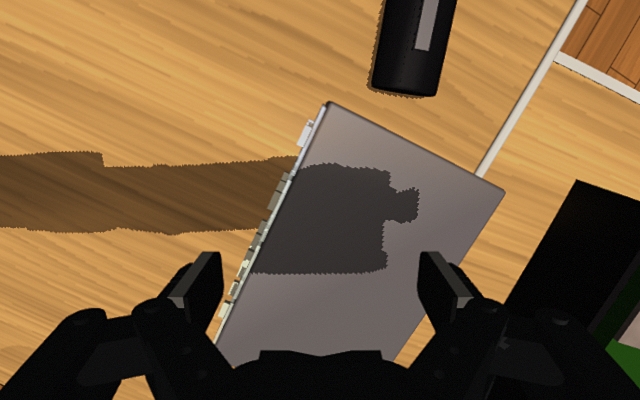

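The calls were refused because every row needs all seven keys, so the arm is still at its start above the grey drawer box. The camera looks a little back under the gripper.

```bash
python3 -m creep '[{"dx":0.35,"dy":0.6,"dz":0,"rx":0,"ry":0,"rz":-0.074,"grip":-1},{"dx":0.35,"dy":0.6,"dz":0,"rx":0,"ry":0,"rz":-0.074,"grip":-1},{"dx":0.35,"dy":0.6,"dz":0,"rx":0,"ry":0,"rz":-0.074,"grip":-1},{"dx":0.35,"dy":0.6,"dz":0,"rx":0,"ry":0,"rz":-0.074,"grip":-1},{"dx":0.35,"dy":0.6,"dz":0,"rx":0,"ry":0,"rz":-0.074,"grip":-1}]'
python3 -m creep '[{"dx":0.3,"dy":0.58,"dz":0,"rx":0,"ry":0,"rz":0,"grip":-1},{"dx":0.3,"dy":0.58,"dz":0,"rx":0,"ry":0,"rz":0,"grip":-1},{"dx":0.3,"dy":0.58,"dz":0,"rx":0,"ry":0,"rz":0,"grip":-1},{"dx":0.3,"dy":0.58,"dz":0,"rx":0,"ry":0,"rz":0,"grip":-1},{"dx":0.3,"dy":0.58,"dz":0,"rx":0,"ry":0,"rz":0,"grip":-1}]'
python3 - <<'E'
from h import *
s=ctrl.read_state(); print(s['eef_pos'],s['tool_rot'],s['clock'],s['force'],s['qd'].round(3))
im,c=snap('wrist','w2'); print(proj(c,[[636,-112,48]]))
E
```

```text
clock: 0.78
eef_pos: [426.1, -340.4, 231.1]
tool_rot: [-3.139, -0.0, -0.008]
force: [-0.1, -0.6, -0.6]
width: 85.1
gripper_force: 0.0
clock: 1.4
eef_pos: [545.7, -106.6, 230.9]
tool_rot: [-3.139, -0.001, -0.004]
force: [0.7, -0.1, -0.1]
width: 85.6
gripper_force: 0.0
[ 545.74665893 -106.6462951   230.91207357] [-3.13865998e+00 -5.64779083e-04 -4.48543212e-03] 1.4 [ 0.73301092 -0.11270388 -0.0868737 ] [-0.087  0.023  0.067 -0.037  0.034  0.035 -0.128]
[[326.98556474  76.4629463 ]]
```

View pics/w2.png

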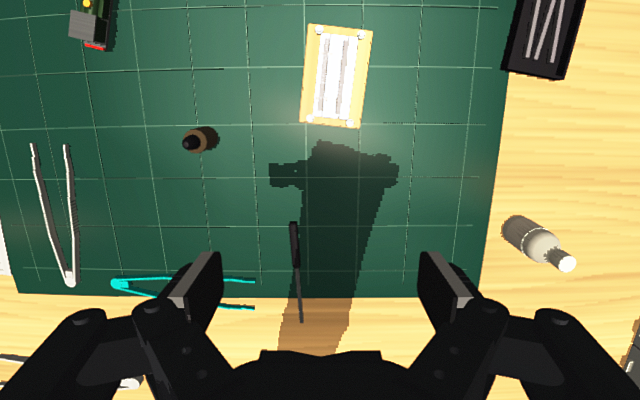

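The wrist view shows the block centred at (337,77), tweezers with bow (70,283) and tips (34,147) and (67,147), paint_near at (200,140), turquoise pair at (180,290) and the file at (297,270). I'll take a settled picture and measure.

```bash
python3 - <<'E'
from h import *
get_image('wrist');get_image('wrist')
im,c=snap('wrist','w3'); s=ctrl.read_state(); print(s['eef_pos'],s['qd'].round(3).max(),s['clock'])
hsv=cv2.cvtColor(im,cv2.COLOR_BGR2HSV)
def rect(m,z,n):
    cs=cv2.findContours(m.astype('uint8'),0,1)[0]; k=max(cs,key=cv2.contourArea)
    b=cv2.boxPoints(cv2.minAreaRect(k)); P=onz(c,b,z)[:,:2]; ctr=P.mean(0)
    e=[P[1]-P[0],P[2]-P[1]]; e.sort(key=np.linalg.norm); 
    print(n,b.mean(0),ctr.round(1),[round(np.linalg.norm(x),1) for x in e],'yaw',np.degrees(np.arctan2(e[1][1],e[1][0])).round(1))
roi=np.zeros(im.shape[:2],bool); roi[10:135,290:385]=1
notgreen=~((hsv[...,0]>60)&(hsv[...,0]<100)&(hsv[...,1]>80))
rect(roi&notgreen&(hsv[...,2]>150),45,'block')
rect(cv2.morphologyEx((roi&(hsv[...,1]<60)&(hsv[...,2]>120)).astype('uint8'),cv2.MORPH_OPEN,np.ones((5,5)))>0,48,'deck')
t=np.zeros_like(roi); t[135:295,20:90]=1
t&=(hsv[...,1]<70)&(hsv[...,2]>90)
ys,xs=np.nonzero(t); P=onz(c,np.c_[xs,ys],8)[:,:2]
print('tw x range',P[:,0].min(),P[:,0].max())
for a in range(380,590,15):
    q=P[(P[:,0]>a)&(P[:,0]<a+8),1]; 
    if len(q): print(a+4,q.min().round(1),q.max().round(1),len(q))
print('paint_near',onz(c,[(198,142)],40))
cv2.imwrite('pics/c3.png',np.hstack([cv2.resize(im[10:140,290:390],None,fx=4,fy=4),cv2.resize(im[135:295,20:110],None,fx=3.25,fy=3.25)]))
E
```

```text
[ 542.97560359 -114.4438192   231.15829648] 0.023 1.6
block [337.  72.] [ 635.4 -129.5] [np.float64(84.6), np.float64(111.5)] yaw -178.1
deck [326.1436   72.06436] [ 636.  -119.1] [np.float64(44.6), np.float64(85.7)] yaw -7.4
tw x range 385.5519164428357 573.6684880024447
384 215.5 226.9 14
399 211.6 230.0 65
414 208.9 231.8 39
429 205.3 233.1 32
444 201.5 234.3 44
459 199.2 235.3 40
474 197.3 235.4 42
489 195.8 234.9 38
504 193.8 235.1 43
519 191.0 234.4 45
534 188.8 235.1 42
549 187.1 233.6 49
564 186.4 231.5 49
paint_near [[573.39866966  10.06071789  40.        ]]
```

View pics/c3.png

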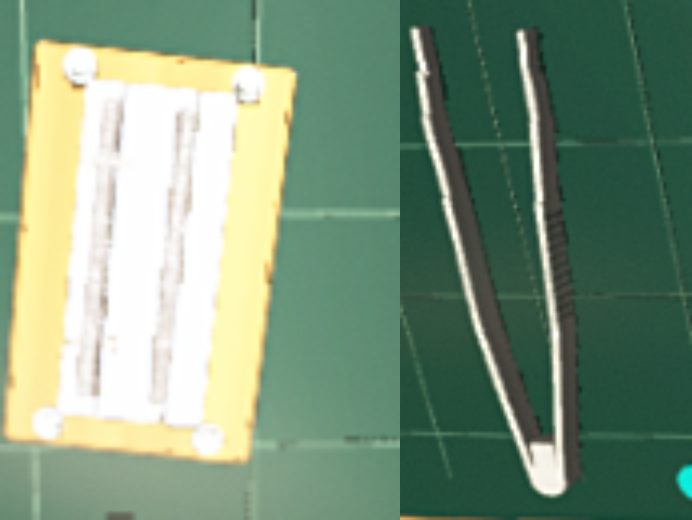

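The block crop shows the block turned about −7°, with the loose girder on the left (+y) about 9–10 mm off the deck's middle and the fixed one about 6 mm off. The tweezers crop shows the serrations near wrist row 216. I'll go above the tweezers for a straight-down measurement.

```bash
python3 -m creep '[{"dx":-0.145,"dy":0.82,"dz":-0.1,"rx":0,"ry":0,"rz":-0.0104,"grip":-1},{"dx":-0.145,"dy":0.82,"dz":-0.1,"rx":0,"ry":0,"rz":-0.0104,"grip":-1},{"dx":-0.145,"dy":0.82,"dz":-0.1,"rx":0,"ry":0,"rz":-0.0104,"grip":-1},{"dx":-0.145,"dy":0.82,"dz":-0.1,"rx":0,"ry":0,"rz":-0.0104,"grip":-1},{"dx":-0.145,"dy":0.82,"dz":-0.1,"rx":0,"ry":0,"rz":-0.0104,"grip":-1}]'
python3 -m creep '[{"dx":0,"dy":0.05,"dz":-0.1,"rx":0,"ry":0,"rz":0,"grip":-1},{"dx":0,"dy":0.0,"dz":-0.1,"rx":0,"ry":0,"rz":0,"grip":-1},{"dx":0,"dy":0,"dz":-0.1,"rx":0,"ry":0,"rz":0,"grip":-1},{"dx":0,"dy":0,"dz":-0.1,"rx":0,"ry":0,"rz":0,"grip":-1},{"dx":0,"dy":0,"dz":-0.1,"rx":0,"ry":0,"rz":0,"grip":-1}]'
python3 - <<'E'
from h import *
s=ctrl.read_state(); print(s['eef_pos'],s['tool_rot'],abs(s['qd']).max())
im,c=snap('wrist','w4')
E
```

```text
clock: 2.22
eef_pos: [490.2, 191.8, 194.2]
tool_rot: [3.141, -0.001, -0.083]
force: [1.2, 0.4, 0.2]
width: 85.3
gripper_force: 0.0
clock: 2.85
eef_pos: [490.6, 192.4, 154.9]
tool_rot: [-3.141, -0.002, -0.08]
force: [-0.0, -0.3, 0.2]
width: 85.5
gripper_force: 0.0
[490.56967791 192.39831834 154.92451965] [-3.14061920e+00 -1.61903637e-03 -7.98715357e-02] 0.009839956424730473
```

View pics/w4.png

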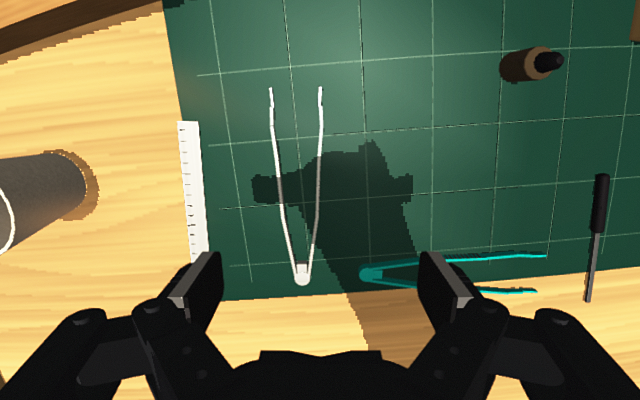

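The tweezers lie with tips at (271,90) and (320,90) and bow at (302,280). The rule is at (192,190), turquoise pair at (450,275), paint_near at (530,65). I'll measure the blade centrelines.

```bash
python3 - <<'E'
from h import *
im,c=load('w4'); hsv=cv2.cvtColor(im,cv2.COLOR_BGR2HSV)
t=np.zeros(im.shape[:2],bool); t[80:290,255:335]=1
t&=(hsv[...,1]<60)&(hsv[...,2]>70)
R=[]
for r in range(84,289,4):
    xs=np.nonzero(t[r])[0]
    if len(xs)<2: continue
    P=onz(c,[(xs.min()-.5,r),(xs.max()+.5,r)],10)
    R.append([*P.mean(0)[:2],P[0,1]-P[1,1]])
R=np.array(R); print(R[::3].round(1))
ys,xs=np.nonzero(t); P=onz(c,np.c_[xs,ys],10); print('x ends',P[:,0].min(),P[:,0].max())
k=np.polyfit(R[2:-3,0],R[2:-3,1],1); print(np.degrees(np.arctan(k[0])),np.polyval(k,[485,490]), (R[:,1]-np.polyval(k,R[:,0])).round(1))
g=cv2.cvtColor(im,cv2.COLOR_BGR2GRAY); print([int(g[r,308:326].max()) for r in range(140,240,2)])
E
```

```text
[[574.4 210.3   1.6]
 [564.7 208.4  44. ]
 [554.9 208.9  45.2]
 [545.  209.5  46.5]
 [535.  210.5  45.2]
 [524.7 210.6  43.9]
 [514.3 211.2  41.7]
 [503.7 212.2  40.4]
 [492.8 212.8  38.1]
 [481.8 213.5  37.6]
 [470.5 214.6  36.2]
 [459.  215.3  35.7]
 [447.2 215.9  31.5]
 [435.1 216.7  27.1]
 [422.7 217.4  24.6]
 [410.  218.1  20.1]
 [397.  218.4  16.5]]
x ends 386.8963833575724 577.6254660903787
-3.601934494373934 [213.33919513 213.02445231] [ 2.6  0.3 -0.   0.1 -0.2 -0.1  0.   0.1  0.2 -0.1  0.  -0.3  0.3 -0.
  0.1 -0.2 -0.1  0.  -0.3 -0.2 -0.1  0.1  0.2  0.3  0.   0.1 -0.2 -0.1
  0.1 -0.3  0.3  0.   0.1  0.3 -0.   0.1  0.2 -0.1  0.   0.2 -0.2 -0.
  0.1 -0.2 -0.1  0.1 -0.3 -0.1 -0.5  0.2 -0.2]
[255, 255, 255, 255, 255, 255, 255, 255, 190, 155, 158, 157, 158, 158, 158, 161, 157, 157, 156, 156, 144, 156, 154, 153, 154, 153, 152, 153, 151, 151, 151, 151, 149, 150, 150, 138, 148, 150, 148, 147, 148, 149, 135, 146, 146, 143, 143, 143, 144, 131]
```

```bash
python3 -m creep '[{"dx":-0.0108,"dy":0.052,"dz":-0.1,"rx":0,"ry":0,"rz":0.0027,"grip":-0.8},{"dx":-0.0108,"dy":0.052,"dz":-0.2,"rx":0,"ry":0,"rz":0.0027,"grip":-0.6},{"dx":-0.0108,"dy":0.052,"dz":-0.3,"rx":0,"ry":0,"rz":0.0027,"grip":-0.4},{"dx":-0.0108,"dy":0.052,"dz":-0.36,"rx":0,"ry":0,"rz":0.0027,"grip":-0.4},{"dx":-0.0108,"dy":0.052,"dz":-0.36,"rx":0,"ry":0,"rz":0.0027,"grip":-0.4}]'
python3 - <<'E'
from h import *
ctrl_s=ctrl.read_state(); print(ctrl_s['eef_pos'],ctrl_s['tool_rot'])
E
```

```text
clock: 3.52
eef_pos: [484.4, 213.2, 8.8]
tool_rot: [3.14, 0.003, -0.061]
force: [0.0, 0.1, 0.5]
width: 59.8
gripper_force: 0.0
[484.40098706 213.22038989   8.78709349] [ 3.14024053e+00  2.77309886e-03 -6.14211094e-02]
```

```bash
python3 -m creep '[{"dx":0.005,"dy":0,"dz":-0.014,"rx":0,"ry":0,"rz":-0.0003,"grip":-0.2},{"dx":0.005,"dy":0,"dz":-0.014,"rx":0,"ry":0,"rz":-0.0003,"grip":0.0},{"dx":0.005,"dy":0,"dz":-0.014,"rx":0,"ry":0,"rz":-0.0003,"grip":0.15},{"dx":0.005,"dy":0,"dz":-0.014,"rx":0,"ry":0,"rz":-0.0003,"grip":0.22},{"dx":0.005,"dy":0,"dz":-0.014,"rx":0,"ry":0,"rz":-0.0003,"grip":0.22}]'
python3 -m creep '[{"dx":0,"dy":0,"dz":0,"rx":0,"ry":0,"rz":0,"grip":0.24},{"dx":0,"dy":0,"dz":0,"rx":0,"ry":0,"rz":0,"grip":0.25},{"dx":0,"dy":0,"dz":0,"rx":0,"ry":0,"rz":0,"grip":0.25},{"dx":0,"dy":0,"dz":0,"rx":0,"ry":0,"rz":0,"grip":0.25},{"dx":0,"dy":0,"dz":0,"rx":0,"ry":0,"rz":0,"grip":0.25}]'
```

```text
clock: 4.15
eef_pos: [488.1, 213.9, 5.1]
tool_rot: [-3.141, -0.002, -0.063]
force: [-0.5, 0.1, 4.2]
width: 33.6
gripper_force: 3.5
clock: 4.78
eef_pos: [488.0, 213.8, 4.9]
tool_rot: [-3.141, -0.001, -0.063]
force: [0.4, 0.5, 5.9]
width: 32.3
gripper_force: 4.6
```

```bash
python3 -m creep '[{"dx":0,"dy":0,"dz":0.02,"rx":0,"ry":0,"rz":0,"grip":0.25},{"dx":0,"dy":0,"dz":0.06,"rx":0,"ry":0,"rz":0,"grip":0.25},{"dx":0,"dy":0,"dz":0.12,"rx":0,"ry":0,"rz":0,"grip":0.25},{"dx":0,"dy":0,"dz":0.2,"rx":0,"ry":0,"rz":0,"grip":0.25},{"dx":0,"dy":0,"dz":0.28,"rx":0,"ry":0,"rz":0,"grip":0.25}]'
python3 - <<'E'
from h import *
im,c=snap('wrist','w5'); s=ctrl.read_state(); print(s['eef_pos'],s['tool_rot'],s['width'],s['gripper_force'])
i2,_=snap('side','s5')
a=im[60:360,200:440]; cv2.imwrite('pics/c5.png',np.hstack([cv2.resize(a,(400,500)),cv2.resize(i2[180:300,260:380],(400,500))]))
E
```

```text
clock: 5.4
eef_pos: [487.1, 213.4, 118.2]
tool_rot: [3.142, 0.0, -0.064]
force: [0.0, 0.2, -0.3]
width: 32.0
gripper_force: 3.0
[489.40657031 214.29946755 121.88255587] [-3.13842169 -0.00551597 -0.06373751] 32.15920641947611 2.9516537860035896
```

View pics/c5.png

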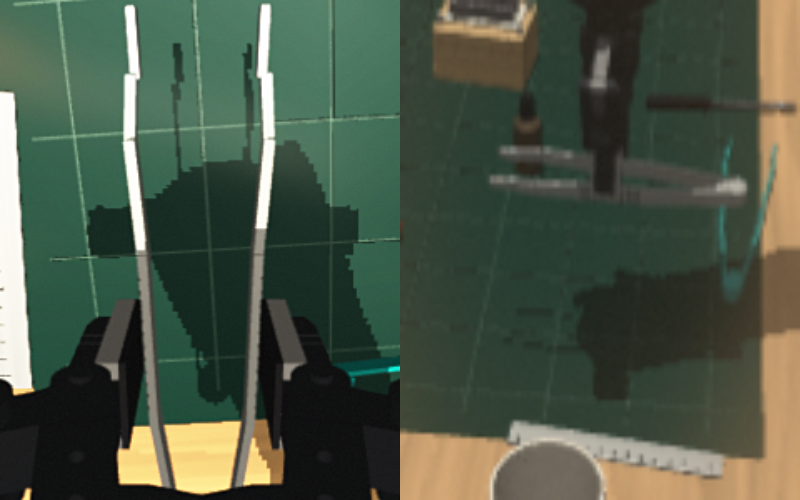

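The tweezers are held between the pads, level, tip gap about 30 mm, and the side view shows them clear of the table. Next I'll get the block pose from its corners in the earlier crop.

```bash
python3 - <<'E'
from h import *
im,c=load('w3')
b=np.array([(37,40),(297,70),(247,463),(5,437)])/4+[290,10]-.4
P=onz(c,b,45)[:,:2]; print(P.round(1),P.mean(0),[np.linalg.norm(P[i]-P[i-1]).round(1) for i in range(4)])
d=(P[0]-P[3]+P[1]-P[2]); ang=np.arctan2(d[1],d[0]); w=P[0]-P[1]+P[3]-P[2]; print(np.degrees(ang),np.degrees(np.arctan2(-w[0],w[1])))
# deck corners
b=np.array([(85,80),(236,95),(205,427),(60,415)])/4+[290,10]-.4
D=onz(c,b,48)[:,:2]; print(D.round(1),D.mean(0),[np.linalg.norm(D[i]-D[i-1]).round(1) for i in range(4)]); d=D[0]-D[3]+D[1]-D[2]; print(np.degrees(np.arctan2(d[1],d[0])))
# tips in tool frame from w5
im,c=load('w5'); s=(488.2,213.8,0.0); 
for p in ((278.6,81),(359,83)):
  for z in (122,): print(onz(c,[p],z).round(1))
print(proj(c,[[488.2,213.8,121]]),c['world_from_camera'][:3,3])
E
```

```text
[[ 683.2  -95. ]
 [ 676.3 -153.8]
 [ 587.9 -143.4]
 [ 594.8  -84.8]] [ 635.56081584 -119.25840451] [np.float64(89.0), np.float64(59.3), np.float64(89.0), np.float64(59.0)]
-6.651389695431956 -6.7320472704065395
[[ 674.  -105.7]
 [ 670.5 -139.8]
 [ 596.8 -133. ]
 [ 600.   -98.4]] [ 635.32391865 -119.21279502] [np.float64(74.4), np.float64(34.2), np.float64(74.1), np.float64(34.7)]
-5.47043674450512
[[565.7 225.8 122. ]]
[[562.9 193.8 122. ]]
[[320.70770199 254.77237179]] [558.23106789 209.60796547 261.44938083]
```

The block top measures 89×59 mm and the deck 74×34 mm, which matches. The centre is (635.5, −119.2) and the yaw about −6.7°. I'm moving to hover at the approach pose.

```bash
python3 -m creep '[{"dx":0.02,"dy":-0.1,"dz":0,"rx":0,"ry":0,"rz":-0.004,"grip":0.25},{"dx":0.05,"dy":-0.25,"dz":0,"rx":0,"ry":0,"rz":-0.0084,"grip":0.25},{"dx":0.085,"dy":-0.4,"dz":0,"rx":0,"ry":0,"rz":-0.0084,"grip":0.25},{"dx":0.115,"dy":-0.55,"dz":0,"rx":0,"ry":0,"rz":-0.0084,"grip":0.25},{"dx":0.145,"dy":-0.68,"dz":0,"rx":0,"ry":0,"rz":-0.0084,"grip":0.25}]'
python3 -m creep '[{"dx":0.015,"dy":-0.07,"dz":0,"rx":0,"ry":0,"rz":0,"grip":0.25},{"dx":0.027,"dy":-0.125,"dz":0,"rx":0,"ry":0,"rz":0,"grip":0.25},{"dx":0.027,"dy":-0.13,"dz":0,"rx":0,"ry":0,"rz":0,"grip":0.25},{"dx":0.027,"dy":-0.13,"dz":0,"rx":0,"ry":0,"rz":0,"grip":0.25},{"dx":0.027,"dy":-0.13,"dz":0,"rx":0,"ry":0,"rz":0,"grip":0.25}]'
python3 - <<'E'
from h import *
get_image('wrist'); get_image('wrist')
s=ctrl.read_state(); print(s['eef_pos'],s['tool_rot'],s['width'],s['gripper_force'],abs(s['qd']).max())
im,c=snap('wrist','w6')
cv2.imwrite('pics/c6.png',cv2.resize(im[20:220,220:420],(600,600),interpolation=2))
E
```

```text
clock: 6.12
eef_pos: [545.0, -61.0, 116.2]
tool_rot: [3.141, 0.001, -0.117]
force: [1.2, -0.2, 0.2]
width: 31.9
gripper_force: 3.0
clock: 6.75
eef_pos: [556.0, -108.6, 116.3]
tool_rot: [-3.141, 0.001, -0.114]
force: [0.8, 0.8, 0.0]
width: 32.2
gripper_force: 3.0
[ 556.17846589 -109.08696308  116.43722243] [-3.14108074e+00  2.86054183e-04 -1.14383144e-01] 32.37145596287982 2.952614240348339 0.00512675206226552
```

View pics/c6.png

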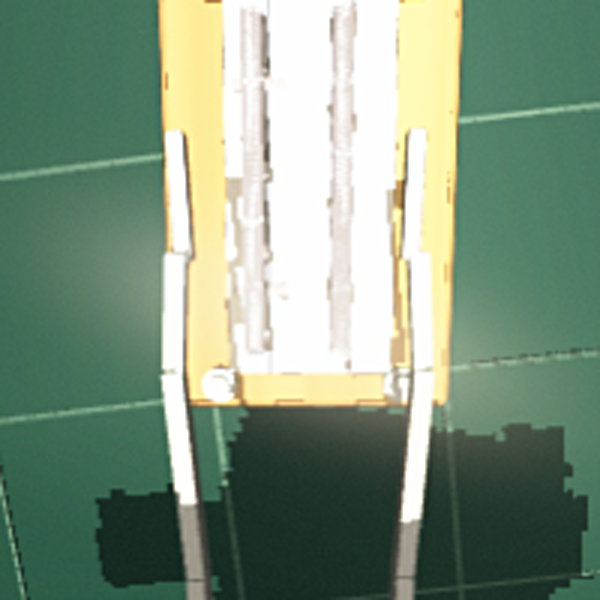

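The crop shows the tips' inner edges at about (187,190) and (404,190). The girders' outer edges are at about 243 and 355, with the deck end at row 370. I'll compute the offset in the block frame.

```bash
python3 - <<'E'
from h import *
im,c=load('w6')
f=lambda L:np.array(L,float)/3+[220,20]-.33
a=np.radians(-6.7); C=np.array([635.5,-119.2]); R=np.array([[np.cos(a),np.sin(a)],[-np.sin(a),np.cos(a)]])
B=lambda P:((P[:,:2]-C)@R.T).round(1).tolist()
print('tips inner top near end/far end L,R',B(onz(c,f([(190,255),(187,130),(402,255),(409,130)]),119.5)))
print('girder outer L bottom,top; R',B(onz(c,f([(248,350),(241,10),(351,350),(355,10)]),60)))
print('deck corners near L,R',B(onz(c,f([(238,372),(393,372)]),48)))
print('block edges near',B(onz(c,f([(190,405),(446,405)]),45)), B(onz(c,f([(160,10),(462,10)]),45)))
g=cv2.cvtColor(im,cv2.COLOR_BGR2GRAY).astype(int)
for r in (60,70,83,95,110): print(r,g[r,272:368].tolist())
E
```

```text
tips inner top near end/far end L,R [[-11.7, 16.8], [4.4, 16.8], [-11.6, -12.0], [4.5, -12.5]]
girder outer L bottom,top; R [[-31.2, 12.2], [31.0, 12.9], [-31.1, -8.1], [31.0, -7.9]]
deck corners near L,R [[-37.2, 15.1], [-37.1, -17.7]]
block edges near [[-44.7, 25.7], [-44.5, -29.6]] [[34.0, 29.8], [34.2, -29.8]]
60 [98, 102, 178, 226, 236, 238, 237, 237, 237, 236, 236, 233, 233, 232, 232, 231, 232, 232, 232, 233, 233, 235, 246, 255, 255, 254, 255, 255, 246, 230, 246, 251, 236, 243, 221, 174, 121, 151, 254, 255, 255, 254, 254, 254, 254, 254, 254, 254, 254, 254, 254, 254, 254, 254, 254, 255, 255, 250, 219, 223, 232, 248, 244, 231, 224, 193, 200, 255, 255, 255, 254, 254, 254, 254, 254, 254, 254, 254, 255, 251, 245, 244, 244, 244, 244, 244, 244, 244, 243, 243, 243, 242, 242, 241, 240, 240]
70 [103, 97, 108, 240, 255, 255, 255, 255, 255, 115, 148, 242, 237, 232, 232, 232, 232, 232, 232, 232, 235, 235, 237, 248, 255, 255, 255, 255, 252, 231, 235, 237, 232, 231, 233, 200, 94, 121, 247, 255, 255, 254, 254, 254, 254, 254, 254, 254, 254, 254, 254, 254, 254, 254, 254, 254, 255, 254, 239, 229,
[... 932 characters left out ...]
 254, 254, 255, 255, 246, 211, 231, 230, 228, 233, 230, 229, 254, 255, 255, 254, 254, 254, 254, 254, 254, 254, 255, 255, 246, 208, 189, 242, 205, 142, 255, 255, 255, 255, 255, 245, 242, 242, 242, 241, 240, 240, 241]
110 [141, 139, 195, 255, 255, 254, 254, 255, 255, 203, 170, 233, 240, 237, 235, 235, 235, 235, 236, 236, 237, 238, 240, 237, 219, 212, 233, 255, 255, 245, 236, 244, 242, 234, 232, 213, 226, 240, 248, 255, 254, 254, 254, 254, 254, 254, 254, 254, 254, 254, 254, 254, 254, 254, 254, 255, 255, 249, 218, 230, 230, 230, 230, 228, 218, 251, 255, 255, 254, 254, 254, 254, 254, 254, 254, 254, 255, 255, 247, 170, 174, 241, 248, 203, 144, 255, 255, 255, 254, 254, 255, 251, 240, 239, 242, 244]
```

The numbers agree: fixed girder face at −8.0, loose face at about +12.5, tips at +16.8 and −12.25, which leaves about 4 mm each side. I'll lower here with +3.6 mm along x, then centre after a partial squeeze.

```bash
python3 -m creep '[{"dx":0.009,"dy":-0.001,"dz":-0.03,"rx":0,"ry":0,"rz":0,"grip":0.25},{"dx":0.009,"dy":-0.001,"dz":-0.075,"rx":0,"ry":0,"rz":0,"grip":0.25},{"dx":0.009,"dy":-0.001,"dz":-0.11,"rx":0,"ry":0,"rz":0,"grip":0.25},{"dx":0.009,"dy":-0.001,"dz":-0.135,"rx":0,"ry":0,"rz":0,"grip":0.25},{"dx":0.009,"dy":-0.001,"dz":-0.148,"rx":0,"ry":0,"rz":0,"grip":0.25}]'
python3 - <<'E'
from h import *
for i in range(4): get_image('wrist')
s=ctrl.read_state(); print(s['eef_pos'],s['tool_rot'],s['force'],s['width'],s['gripper_force'],abs(s['qd']).max())
im,c=snap('wrist','w7'); i2,_=snap('side','s7')
cv2.imwrite('pics/c7.png',np.hstack([cv2.resize(im[30:220,220:420],(480,456),interpolation=2),cv2.resize(i2[165:215,255:290],(319,456),interpolation=2)]))
E
```

```text
clock: 7.52
eef_pos: [559.6, -110.8, 56.4]
tool_rot: [-3.142, 0.001, -0.116]
force: [0.5, 0.4, -0.2]
width: 32.1
gripper_force: 3.0
[ 560.13811521 -110.93249859   57.50140426] [ 3.14151741e+00 -6.21137510e-04 -1.16258658e-01] [ 0.74972107  0.15584238 -0.27576479] 32.41666996640801 2.953028865158558 0.006421325770285478
```

View pics/c7.png

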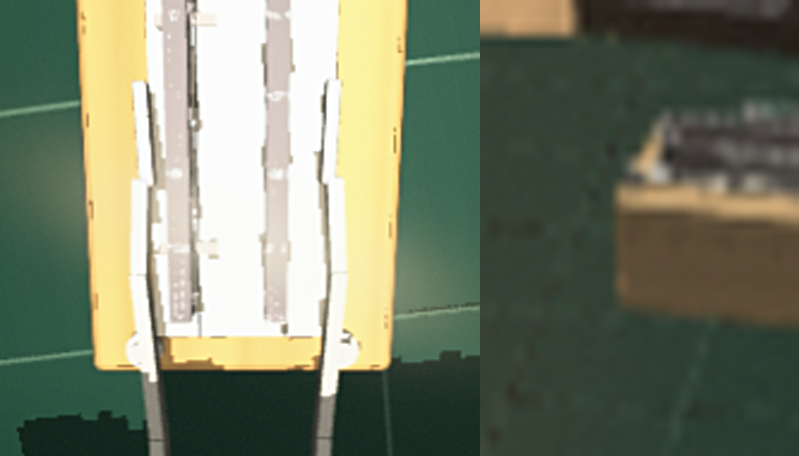

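The last view shows tips astride: inner edges at crop columns 152 and 322, girder outer faces at 163 and 290. No contact force is reported. I'll measure the edges numerically.

```bash
python3 - <<'E'
from h import *
im,c=load('w7')
a=np.radians(-6.7); C=np.array([635.5,-119.2]); R=np.array([[np.cos(a),np.sin(a)],[-np.sin(a),np.cos(a)]])
B=lambda P:((P[:,:2]-C)@R.T).round(1).tolist()
f=lambda L:np.array(L,float)/2.4+[220,30]-.3
print('tipsL,R z58', B(onz(c,f([(152,130),(322,130)]),58)),'z54',B(onz(c,f([(152,130),(322,130)]),54)))
print('girders L,R',B(onz(c,f([(163,130),(290,130),(167,300),(290,300)]),60)))
print('deck/block near edge',B(onz(c,f([(240,337)]),48)),B(onz(c,f([(95,370),(388,370)]),45)))
g=cv2.cvtColor(im,cv2.COLOR_BGR2GRAY).astype(int)
for r in (75,84,92): print(r,'L',g[r,272:306].tolist(),'R',g[r,326:366].tolist())
E
```

```text
tipsL,R z58 [[0.7, 15.4], [0.7, -13.6]] z54 [[0.9, 15.8], [0.9, -14.0]]
girders L,R [[0.6, 13.3], [0.6, -8.0], [-28.2, 13.3], [-28.2, -8.5]]
deck/block near edge [[-37.4, 0.3]] [[-44.9, 29.5], [-44.8, -29.4]]
75 L [220, 220, 216, 191, 249, 253, 253, 255, 255, 183, 77, 147, 181, 233, 255, 253, 228, 205, 206, 208, 209, 208, 207, 210, 211, 195, 164, 190, 140, 118, 147, 239, 255, 253] R [252, 252, 253, 253, 226, 186, 205, 208, 207, 207, 205, 207, 205, 205, 224, 250, 253, 252, 252, 252, 252, 252, 252, 252, 252, 253, 255, 227, 106, 95, 255, 255, 253, 253, 254, 220, 234, 237, 237, 237]
84 L [220, 221, 221, 213, 201, 254, 253, 253, 255, 255, 108, 94, 177, 178, 220, 255, 239, 209, 209, 210, 209, 209, 209, 213, 213, 203, 149, 116, 153, 141, 157, 245, 255, 254] R [252, 252, 253, 253, 230, 191, 207, 209, 209, 207, 208, 209, 207, 206, 230, 252, 254, 252, 252, 252, 252, 252, 252, 252, 252, 253, 255, 249, 147, 201, 255, 254, 253, 253, 246, 239, 237, 237, 237, 236]
92 L [221, 221, 222, 222, 220, 230, 254, 252, 253, 255, 239, 104, 139, 183, 181, 217, 248, 214, 209, 210, 211, 212, 212, 214, 214, 204, 153, 112, 130, 138, 224, 255, 253, 252] R [253, 255, 242, 163, 156, 193, 211, 209, 210, 208, 207, 209, 208, 205, 202, 248, 254, 252, 252, 252, 252, 252, 252, 253, 251, 252, 255, 193, 107, 253, 255, 253, 253, 253, 219, 229, 237, 238, 237, 237]
```

```bash
python3 -m creep '[{"dx":0,"dy":-0.0025,"dz":0,"rx":0,"ry":0,"rz":0,"grip":0.27},{"dx":0,"dy":-0.0025,"dz":0,"rx":0,"ry":0,"rz":0,"grip":0.29},{"dx":0,"dy":-0.0025,"dz":0,"rx":0,"ry":0,"rz":0,"grip":0.31},{"dx":0,"dy":-0.0025,"dz":0,"rx":0,"ry":0,"rz":0,"grip":0.335},{"dx":0,"dy":-0.0025,"dz":0,"rx":0,"ry":0,"rz":0,"grip":0.335}]'
cat > m.py <<'E'
from h import *
import sys
for i in range(3): get_image('wrist')
s=ctrl.read_state(); print(s['eef_pos'].round(2),s['tool_rot'].round(3),s['force'].round(2),s['width'].round(2),round(s['gripper_force'],2),abs(s['qd']).max().round(4),s['clock'])
im,c=snap('wrist',sys.argv[1]); g=cv2.cvtColor(im,cv2.COLOR_BGR2GRAY).astype(int)
for r in (75,84,92): print(r,'L280',g[r,280:308].tolist(),'R326',g[r,326:362].tolist())
E
python3 m.py w8
```

```text
clock: 8.45
eef_pos: [560.0, -111.7, 57.3]
tool_rot: [-3.141, -0.0, -0.116]
force: [0.5, 1.7, 0.1]
width: 28.3
gripper_force: 5.9Traceback (most recent call last):
  File "m.py", line 4, in <module>
    s=ctrl.read_state(); print(s['eef_pos'].round(2),s['tool_rot'].round(3),s['force'].round(2),s['width'].round(2),round(s['gripper_force'],2),abs(s['qd']).max().round(4),s['clock'])
                                                                                                ^^^^^^^^^^^^^^^^
AttributeError: 'float' object has no attribute 'round'
```

```bash
sed -i "s/s\['width'\].round(2)/round(s['width'],2)/" m.py; python3 m.py w8
```

```text
[ 559.89 -111.86   57.26] [-3.142 -0.    -0.116] [1.42 0.97 0.56] 28.48 5.9 0.002 8.75
75 L280 [254, 254, 251, 238, 252, 253, 254, 255, 228, 117, 206, 210, 229, 248, 229, 223, 217, 223, 213, 184, 131, 233, 255, 254, 252, 252, 252, 252] R326 [255, 247, 193, 187, 207, 232, 237, 230, 213, 204, 205, 207, 242, 253, 253, 252, 252, 252, 253, 255, 232, 145, 251, 255, 253, 253, 253, 229, 248, 253, 253, 244, 237, 237, 237, 236]
84 L280 [253, 253, 250, 228, 252, 252, 253, 255, 254, 136, 179, 212, 231, 246, 230, 221, 212, 214, 214, 195, 119, 127, 239, 255, 253, 252, 252, 252] R326 [254, 251, 219, 190, 210, 232, 231, 211, 220, 229, 216, 208, 237, 253, 253, 252, 252, 252, 253, 255, 215, 184, 252, 255, 253, 252, 246, 249, 253, 253, 253, 239, 234, 237, 237, 237]
92 L280 [246, 253, 252, 249, 239, 252, 252, 253, 254, 219, 147, 209, 227, 236, 212, 210, 221, 231, 214, 196, 132, 115, 162, 239, 255, 253, 252, 252] R326 [240, 186, 200, 208, 209, 234, 230, 216, 237, 231, 208, 204, 193, 247, 254, 253, 253, 255, 238, 175, 115, 225, 255, 254, 253, 252, 230, 246, 253, 253, 253, 241, 235, 237, 238, 238]
```

```bash
python3 -m creep '[{"dx":0,"dy":0,"dz":0,"rx":0,"ry":0,"rz":0,"grip":0.35},{"dx":0,"dy":0,"dz":0,"rx":0,"ry":0,"rz":0,"grip":0.365},{"dx":0,"dy":0,"dz":0,"rx":0,"ry":0,"rz":0,"grip":0.38},{"dx":0,"dy":0,"dz":0,"rx":0,"ry":0,"rz":0,"grip":0.39},{"dx":0,"dy":0,"dz":0,"rx":0,"ry":0,"rz":0,"grip":0.39}]'
python3 m.py w9
```

```text
clock: 9.43
eef_pos: [559.8, -111.8, 57.2]
tool_rot: [3.142, 0.0, -0.116]
force: [0.5, -0.2, -1.1]
width: 26.4
gripper_force: 7.6
[ 559.84 -111.86   57.26] [ 3.142  0.    -0.116] [-0.33  0.75  0.44] 26.14 7.59 0.0025 9.575
75 L280 [254, 253, 252, 252, 252, 252, 253, 251, 239, 252, 253, 253, 255, 243, 130, 206, 212, 216, 224, 210, 209, 213, 209, 209, 177, 196, 255, 255] R326 [254, 251, 218, 187, 208, 240, 240, 224, 246, 245, 216, 208, 243, 254, 255, 218, 216, 252, 254, 253, 253, 244, 249, 253, 252, 252, 252, 252, 252, 253, 253, 245, 238, 237, 238, 238]
84 L280 [254, 253, 252, 252, 252, 252, 253, 249, 230, 252, 253, 253, 255, 253, 145, 204, 214, 211, 212, 211, 225, 235, 213, 214, 187, 127, 215, 255] R326 [253, 250, 230, 208, 212, 241, 242, 235, 241, 235, 216, 207, 198, 191, 183, 125, 231, 255, 254, 253, 253, 232, 246, 253, 253, 252, 252, 252, 252, 253, 254, 231, 232, 238, 238, 238]
92 L280 [245, 253, 252, 252, 252, 252, 252, 252, 249, 245, 252, 253, 254, 252, 191, 185, 214, 233, 241, 216, 216, 221, 214, 214, 186, 124, 157, 229] R326 [240, 187, 201, 210, 210, 240, 239, 228, 242, 237, 210, 209, 191, 177, 173, 127, 243, 255, 253, 253, 253, 227, 243, 253, 253, 252, 252, 252, 252, 253, 254, 231, 231, 237, 238, 238]
```

```bash
python3 -m creep '[{"dx":0,"dy":0,"dz":0,"rx":0,"ry":0,"rz":0,"grip":0.395},{"dx":0,"dy":0,"dz":0,"rx":0,"ry":0,"rz":0,"grip":0.4},{"dx":0,"dy":0,"dz":0,"rx":0,"ry":0,"rz":0,"grip":0.405},{"dx":0,"dy":0,"dz":0,"rx":0,"ry":0,"rz":0,"grip":0.41},{"dx":0,"dy":0,"dz":0,"rx":0,"ry":0,"rz":0,"grip":0.41}]'
python3 m.py w10
```

```text
clock: 10.25
eef_pos: [559.9, -111.9, 57.3]
tool_rot: [3.142, -0.0, -0.116]
force: [0.7, 1.1, -0.4]
width: 25.5
gripper_force: 8.3
[ 559.85 -111.84   57.25] [ 3.142 -0.    -0.116] [ 0.29  0.53 -0.13] 25.62 8.25 0.0015 10.4
75 L280 [254, 253, 252, 252, 252, 252, 252, 252, 252, 251, 243, 252, 253, 254, 254, 208, 158, 207, 216, 229, 237, 249, 250, 243, 213, 198, 150, 137] R326 [254, 251, 219, 187, 207, 233, 246, 252, 255, 246, 219, 208, 189, 123, 234, 255, 253, 253, 255, 230, 185, 250, 254, 253, 252, 252, 252, 252, 252, 252, 253, 243, 237, 237, 237, 237]
84 L280 [253, 252, 252, 252, 252, 252, 252, 252, 253, 248, 234, 253, 253, 253, 255, 245, 150, 207, 220, 235, 248, 249, 237, 235, 212, 195, 169, 235] R326 [254, 251, 218, 189, 206, 225, 249, 245, 241, 234, 212, 210, 190, 128, 239, 255, 253, 253, 253, 235, 246, 253, 252, 252, 252, 252, 252, 252, 252, 253, 254, 233, 232, 237, 238, 237]
92 L280 [245, 253, 252, 251, 251, 252, 252, 252, 252, 250, 244, 252, 252, 253, 255, 249, 166, 208, 213, 236, 253, 252, 246, 240, 214, 209, 179, 200] R326 [239, 187, 199, 209, 208, 225, 231, 243, 250, 236, 209, 207, 185, 127, 242, 255, 253, 252, 252, 241, 247, 253, 252, 252, 252, 252, 252, 252, 252, 252, 253, 239, 234, 237, 238, 237]
```

```bash
python3 -m creep '[{"dx":0,"dy":0,"dz":0,"rx":0,"ry":0,"rz":0,"grip":0.414},{"dx":0,"dy":0,"dz":0,"rx":0,"ry":0,"rz":0,"grip":0.418},{"dx":0,"dy":0,"dz":0,"rx":0,"ry":0,"rz":0,"grip":0.422},{"dx":0,"dy":0,"dz":0,"rx":0,"ry":0,"rz":0,"grip":0.425},{"dx":0,"dy":0,"dz":0,"rx":0,"ry":0,"rz":0,"grip":0.425}]'
python3 m.py w11
```

```text
clock: 11.08
eef_pos: [559.9, -111.9, 57.3]
tool_rot: [3.142, -0.0, -0.116]
force: [0.1, 1.3, -0.1]
width: 24.7
gripper_force: 8.9
[ 559.88 -111.91   57.28] [ 3.142 -0.    -0.116] [0.09 0.14 0.02] 24.88 8.84 0.0022 11.225
75 L280 [254, 253, 252, 252, 252, 252, 252, 252, 252, 253, 249, 231, 252, 253, 253, 255, 255, 98, 139, 210, 210, 208, 208, 208, 208, 210, 212, 185] R326 [253, 250, 230, 205, 208, 220, 219, 207, 206, 207, 209, 205, 152, 246, 255, 253, 253, 253, 233, 246, 253, 252, 252, 252, 252, 252, 252, 252, 252, 253, 253, 239, 235, 236, 238, 238]
84 L280 [254, 253, 252, 252, 252, 252, 252, 252, 252, 252, 250, 237, 247, 253, 253, 255, 252, 173, 184, 211, 211, 211, 211, 212, 210, 213, 215, 184] R326 [255, 242, 201, 208, 208, 209, 209, 208, 209, 209, 209, 205, 163, 245, 255, 253, 253, 252, 233, 245, 253, 252, 252, 252, 252, 252, 252, 252, 252, 252, 253, 241, 236, 237, 237, 237]
92 L280 [251, 252, 252, 251, 251, 252, 252, 251, 252, 252, 252, 248, 239, 252, 252, 253, 253, 219, 170, 211, 211, 211, 223, 229, 212, 211, 213, 199] R326 [209, 145, 172, 211, 210, 208, 208, 210, 207, 210, 208, 204, 169, 244, 255, 253, 252, 251, 244, 249, 252, 252, 252, 252, 252, 252, 252, 252, 252, 253, 254, 228, 230, 237, 238, 237]
```

```bash
python3 -m creep '[{"dx":0,"dy":0,"dz":0,"rx":0,"ry":0,"rz":0,"grip":0.427},{"dx":0,"dy":0,"dz":0,"rx":0,"ry":0,"rz":0,"grip":0.43},{"dx":0,"dy":0,"dz":0,"rx":0,"ry":0,"rz":0,"grip":0.433},{"dx":0,"dy":0,"dz":0,"rx":0,"ry":0,"rz":0,"grip":0.435},{"dx":0,"dy":0,"dz":0,"rx":0,"ry":0,"rz":0,"grip":0.435}]'
python3 m.py w12
```

```text
clock: 11.9
eef_pos: [559.9, -112.0, 57.3]
tool_rot: [3.141, -0.0, -0.116]
force: [0.1, 1.4, -0.1]
width: 24.4
gripper_force: 9.7
[ 559.87 -111.95   57.26] [ 3.141 -0.    -0.116] [ 0.52 -0.32  0.01] 24.27 9.69 0.0019 12.05
75 L280 [254, 253, 252, 252, 252, 252, 252, 252, 252, 252, 252, 252, 250, 242, 252, 253, 254, 254, 215, 160, 208, 209, 210, 228, 242, 241, 234, 211] R326 [255, 241, 202, 204, 206, 217, 222, 245, 250, 231, 209, 199, 162, 248, 255, 253, 252, 252, 244, 249, 252, 252, 252, 252, 252, 252, 252, 252, 252, 253, 254, 232, 234, 237, 238, 237]
84 L280 [253, 252, 252, 252, 252, 252, 252, 252, 252, 252, 252, 253, 248, 235, 253, 253, 253, 255, 239, 147, 208, 211, 216, 229, 233, 232, 228, 212] R326 [254, 247, 220, 207, 206, 212, 237, 244, 241, 228, 208, 204, 181, 246, 255, 253, 253, 249, 236, 248, 253, 252, 252, 252, 252, 252, 252, 252, 252, 253, 254, 230, 231, 238, 238, 237]
92 L280 [253, 252, 252, 252, 252, 252, 252, 252, 252, 252, 252, 253, 246, 233, 253, 253, 253, 255, 249, 168, 208, 220, 239, 251, 250, 235, 213, 212] R326 [178, 184, 206, 209, 222, 242, 237, 237, 247, 235, 210, 182, 170, 247, 255, 253, 252, 246, 240, 249, 252, 252, 252, 252, 252, 252, 252, 252, 252, 252, 252, 243, 236, 236, 237, 236]
```

Pad force rose by more than the spring alone explains, and the right tip has stopped against the fixed girder. The span between outer faces is now about 16 mm. One tiny extra squeeze, then hold.

```bash
python3 -m creep '[{"dx":0,"dy":0,"dz":0,"rx":0,"ry":0,"rz":0,"grip":0.438},{"dx":0,"dy":0,"dz":0,"rx":0,"ry":0,"rz":0,"grip":0.44},{"dx":0,"dy":0,"dz":0,"rx":0,"ry":0,"rz":0,"grip":0.44},{"dx":0,"dy":0,"dz":0,"rx":0,"ry":0,"rz":0,"grip":0.44},{"dx":0,"dy":0,"dz":0,"rx":0,"ry":0,"rz":0,"grip":0.44}]'
python3 m.py w13
for i in 1 2 3; do python3 -m creep '[{"dx":0,"dy":0,"dz":0,"rx":0,"ry":0,"rz":0,"grip":0.44},{"dx":0,"dy":0,"dz":0,"rx":0,"ry":0,"rz":0,"grip":0.44},{"dx":0,"dy":0,"dz":0,"rx":0,"ry":0,"rz":0,"grip":0.44},{"dx":0,"dy":0,"dz":0,"rx":0,"ry":0,"rz":0,"grip":0.44},{"dx":0,"dy":0,"dz":0,"rx":0,"ry":0,"rz":0,"grip":0.44}]' | tail -2; done; python3 m.py w14
```

```text
clock: 12.72
eef_pos: [559.9, -111.9, 57.3]
tool_rot: [3.142, -0.0, -0.116]
force: [-0.0, 0.2, -0.3]
width: 23.9
gripper_force: 10.3
[ 559.89 -111.91   57.26] [ 3.142 -0.    -0.116] [ 0.26 -0.72 -0.09] 24.14 10.24 0.0019 12.875
75 L280 [254, 253, 252, 252, 252, 252, 252, 252, 252, 252, 252, 252, 253, 249, 246, 252, 253, 254, 253, 200, 182, 207, 211, 219, 226, 223, 214, 209] R326 [253, 250, 229, 205, 207, 239, 245, 241, 250, 240, 211, 202, 156, 247, 255, 253, 253, 253, 232, 246, 253, 252, 252, 252, 252, 252, 252, 252, 252, 252, 253, 238, 235, 237, 236, 237]
84 L280 [254, 253, 252, 252, 252, 252, 252, 252, 252, 252, 252, 252, 252, 248, 239, 252, 253, 253, 254, 223, 162, 209, 215, 219, 219, 222, 229, 213] R326 [254, 241, 203, 205, 209, 237, 247, 246, 250, 238, 209, 203, 173, 245, 255, 253, 252, 251, 240, 248, 252, 252, 252, 252, 252, 252, 252, 252, 252, 252, 254, 241, 236, 237, 237, 237]
92 L280 [251, 253, 252, 252, 251, 252, 252, 252, 252, 252, 252, 252, 252, 247, 237, 253, 252, 253, 255, 237, 152, 208, 213, 211, 220, 237, 241, 220] R326 [211, 144, 171, 209, 212, 236, 245, 241, 228, 20
[... 627 characters left out ...]
 253, 243, 237, 236, 238, 237]
84 L280 [253, 253, 252, 252, 252, 252, 252, 252, 252, 252, 252, 252, 253, 248, 236, 253, 253, 253, 255, 240, 168, 207, 211, 228, 247, 250, 243, 224] R326 [254, 251, 218, 191, 208, 208, 214, 232, 246, 241, 219, 202, 167, 245, 255, 253, 253, 252, 234, 245, 253, 252, 252, 252, 252, 252, 252, 252, 252, 253, 253, 233, 233, 237, 238, 237]
92 L280 [245, 253, 252, 252, 251, 252, 252, 252, 252, 252, 252, 252, 252, 246, 235, 253, 253, 253, 255, 246, 156, 208, 218, 230, 237, 231, 211, 213] R326 [239, 186, 200, 209, 209, 208, 208, 217, 237, 230, 209, 204, 166, 243, 255, 253, 252, 251, 245, 248, 252, 252, 252, 252, 252, 252, 252, 252, 252, 253, 253, 238, 234, 237, 238, 237]
```

Steady: gap about 16.1 mm, girder within about 0.5 mm of its line. One last hair of squeeze to be sure of contact on the loose side, hold, and hand in.

```bash
for i in 1 2 3; do python3 -m creep '[{"dx":0,"dy":0,"dz":0,"rx":0,"ry":0,"rz":0,"grip":0.444},{"dx":0,"dy":0,"dz":0,"rx":0,"ry":0,"rz":0,"grip":0.444},{"dx":0,"dy":0,"dz":0,"rx":0,"ry":0,"rz":0,"grip":0.444},{"dx":0,"dy":0,"dz":0,"rx":0,"ry":0,"rz":0,"grip":0.444},{"dx":0,"dy":0,"dz":0,"rx":0,"ry":0,"rz":0,"grip":0.444}]'; done; python3 m.py w15 | grep -v 9[0-9]\ L
python3 -c "
from cell import ctrl; print(ctrl.finish_job())"
```

```text
clock: 15.62
eef_pos: [559.9, -111.9, 57.3]
tool_rot: [3.142, -0.0, -0.116]
force: [0.8, 0.1, 0.1]
width: 23.7
gripper_force: 10.9
clock: 16.25
eef_pos: [559.8, -111.9, 57.2]
tool_rot: [3.142, 0.0, -0.116]
force: [0.2, -1.3, -0.5]
width: 24.0
gripper_force: 10.9
clock: 16.88
eef_pos: [559.9, -111.9, 57.3]
tool_rot: [3.142, -0.0, -0.116]
force: [1.3, -1.4, -0.3]
width: 24.3
gripper_force: 10.9
[ 559.87 -111.84   57.25] [ 3.142 -0.    -0.116] [ 1.   -0.74 -0.04] 24.0 10.86 0.0012 17.025
75 L280 [254, 253, 252, 252, 252, 252, 252, 252, 252, 252, 252, 252, 253, 248, 228, 253, 253, 253, 255, 251, 157, 206, 211, 208, 211, 223, 230, 222] R326 [254, 251, 219, 189, 207, 208, 207, 207, 209, 207, 209, 204, 152, 245, 255, 253, 253, 253, 235, 247, 253, 252, 252, 252, 252, 252, 252, 252, 252, 252, 253, 243, 237, 236, 237, 236]
84 L280 [253, 252, 252, 252, 252, 252, 252, 252, 252, 252, 252, 252, 253, 249, 234, 249, 253, 253, 255, 249, 179, 208, 210, 214, 227, 230, 218, 220] R326 [253, 251, 219, 189, 208, 209, 209, 209, 208, 208, 209, 204, 167, 245, 255, 253, 253, 252, 233, 245, 253, 252, 252, 252, 252, 252, 252, 252, 252, 253, 254, 233, 232, 237, 237, 237]
the job is handed in; nothing more can be done
None
```

I handed the job in at about 17 s with the tweezers holding both girders: tip gap about 16 mm and loose girder within about 0.5 mm of its line by the wrist camera, contact judged from pad force and image edges; no verdict was returned.

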